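# Close the jig leaf and draw the plug gauge partway

### The job

Lower the hinged leaf of the blue jig fully closed over the bored block, without slamming it, so that the block stays down. Then take the plug gauge by its dark handle and draw it straight up out of the bore until the red ring on its shank stands wholly above the closed leaf, about 28 mm up, with its lower end still well inside the bore; never pull it right out or lift the block with it. Finish while holding the gauge there, upright and still, and leave the other things on the table alone.

Things in the scene. Friction and masses are not known exactly. Their poses are not given: they have to be found in the camera images.
- jig: Fixed leaf jig: blue base plate 190 x 100 x 12 mm with a square nest (walls 14 mm high above the plate) and two blue hinge posts at its +x end. Origin: underside of the plate, below the middle of the nest (bore axis). x points from the knob end to the hinge end, z up. The base plate's top (nest floor) is at z = 12 mm. It does not move.
- leaf (a joint): Angle (rad) of the steel leaf about its hinge: 0 = closed (level), up to 1.9; starts upright, 1.25 to 1.75. Friction holds it wherever it is left; 2 to 4 N at the knob moves it; no latch. Leaf 128 x 62 x 6 mm; closed, it reaches from the hinge to the jig's -x, its top 69 mm above the table, 1 mm clear of the block, the gauge standing up through its slot, 32 mm wide.
- leaf_hinge (a point): Middle of the leaf's hinge axis, at x = 62, z = 66 mm in the jig. The axis runs along the jig's y.
- leaf_knob (a point): Centre of the black ball knob (24 mm diameter, on a 10 mm stem) at the leaf's front end: 114 mm from the hinge axis along the leaf and 34 mm above its mid-plane (x = -52, z = 100 mm in the jig when closed; on the leaf's hinge side when it is upright). It may turn between fingers that close along the jig's y.
- workpiece: Loose aluminium block 56 x 56 x 50 mm, 0.5 kg, standing in the nest with 2 mm play each side; a 19 mm bore runs upright through its middle. Origin: middle of its underside, z up along the bore; its top is at z = 50 mm.
- gauge: Loose plug gauge, 102 mm long, about 0.2 kg, upright in the bore with 1 mm play; if let go it drops back. Origin: centre of its lower end; z to the handle. Steel shank 18 mm diameter, 0 to 46 mm; red ring 32 to 38 mm; collar 26 mm diameter, 46 to 50 mm; dark handle 22 mm diameter, 50 to 102 mm. At the start the collar rests on the block, the lower end 4 mm above its underside.
- gauge_grip (a point): Point on the gauge's axis in the handle, 80 mm above its lower end: where to grip.
- v_block: Bystander: steel V-block 50 x 44 x 36 mm, loose on the table beside the jig. Origin: middle of its underside.
- spacer_ring: Bystander: steel ring 48 mm across, 18 mm high, loose on the table beside the jig. Origin: middle of its underside.
- spray_can: Bystander: white and red spray can, 52 mm across, 188 mm tall, standing on the table to the right. Origin: middle of its underside.
Mind the look-alikes: they are no part of the job. Leave any green look-alike of the gauge alone. Of the things that look like the jig, the larger one is meant.

How it is judged (in metres and radians):
On the way, in this order (a step that is already met when the one before it is completed fails the run):
1. the leaf is closed while the gauge is still fully in the bore (value of joint leaf below 0.06 rad and z of gauge in the frame of workpiece below 0.01 m), for 0.2 s.
2. the gauge is drawn partway out, held by the fingers (z of gauge in the frame of workpiece above 0.024 m and contact force between the fingers and gauge above 2 N), for 0.2 s.
At the end, for the whole second after the job is handed in: Leaf closed (under 0.06 rad), block raised under 3 mm, gauge held still by the fingers, drawn 21 to 35 mm (lower end 25 to 39 mm above the block's underside), within 0.07 rad of the bore and 0.09 of upright, bearing under 12 N on the bore and 5 N on the jig (z of gauge in the frame of workpiece between 0.025 and 0.039 m and horizontal distance between gauge and workpiece below 0.004 m and angle between the z axis of gauge and the z axis of workpiece, either way round below 0.07 rad and angle between gauge's own z axis and vertical below 0.09 rad and linear speed of gauge below 0.02 m/s and contact force between the fingers and gauge above 2 N and contact force between gauge and jig below 5 N and contact force between gauge and workpiece below 12 N and z of workpiece in the frame of jig below 0.015 m and value of joint leaf below 0.06 rad); the arm keeps its last pose, push and grip.
It fails at once if the leaf is slammed (closing faster than 3 rad/s) (velocity of joint leaf below -3 rad/s).
It fails at once if the gauge is pulled (nearly) right out of the bore: lower end over 46 mm above the block's underside (z of gauge in the frame of workpiece above 0.046 m).
It fails at once if the block is lifted more than 6 mm in its nest (z of workpiece in the frame of jig above 0.018 m).
It fails at once if a bystander is moved more than 20 mm (distance of any of v_block, spacer_ring, spray_can from where it was at the start of the episode above 0.02 m).
It also fails if it takes over 48 s, if anything falls off the work surface, if the arm or the gripper's body presses on something with over 40 N, if the wrist force passes 120 N, or if a joint passes its speed limit or range.

### The arm

A 6-joint arm with a two-finger parallel gripper is mounted at the origin on a cart in front of the work surface, level with it; the furniture and walls round the work are solid. World frame = base frame: x ahead of the robot, y to its left, z up, the work surface at z = 0. Lengths are in mm, angles in rad, forces in N, time in s.
With the tool pointing down it reaches from about 375 to 925 mm from the base axis. Payload 5.7 kg.
Tool frame: the origin (TCP) lies midway between the tips of the shut fingers; the grasp point (between the pads) lies 19 mm behind it; x points along the fingers, y is the direction in which the jaws open and shut, and the axes are right-handed (so a half turn about x gives the same grasp; the last joint's range is limited). The gripper opens to 88 mm and grips with 3 to 60 N. Pads are 20 mm wide; open, the fingers measure 115 mm over their backs; the gripper's body (75 mm by 178 mm) begins 61 mm behind the grasp point.
Start: joints at [-1.287, 0.359, 1.51, -0, 1.272, -0.115], TCP at [232.97, -552.89, 222.623] pointing down, gripper open.
Joint ranges: [-2.97, 2.97], [-1.01, 2.36], [0.21, 2.38], [-0.96, 4.11], [0.2, 2.71], [-2.98, 2.98]. Speed limits (rad/s): [2.39, 2.39, 3.14, 3.14, 3.14, 3.14].

### API

Orientations are given as a unit quaternion [w, x, y, z].
In Python, from bench import monitor, read_camera, bot gives the robot as it stands. The module is installed in compiled form; this text tells all that it offers.
- The arm moves only by the tool servo_tool, never from a script. Its argument "commands" is a list of rows, each a list of 3 entries, a list of its own where there are three numbers: the finger opening in cm, from 0 to 8.78, then the shift along the tool's x, y, z in cm, then the turn, a rotation vector about the tool's x, y, z in degrees. In form: [[gripper, [tx, ty, tz], [rx, ry, rz]], ...]. A call has 1 to 12 rows; each row is the pose to reach, as a shift and turn from the pose measured when the call began, along the tool's axes at that moment; what a row does not reach only later rows make up. A row lasts 1/8 s, in which the tool goes at most 62.5 mm and 10.7 degrees, less where a joint would pass 70% of its speed; a pose out of reach is approached as far as the arm can. A call with a gripper value outside its range is refused whole. The fingers move at their own pace and stop on an object; the grip force is fixed at half the most. Time passes only in rows, so rows that repeat a pose let the fingers close. It gives the time, the measured TCP pose, the force and the opening at its end, in the units of the state.
- monitor.state(): the state, without advancing time (a new reading comes with each control period).
- read_camera(name): name is "scene" or "top"; returns a dict with "color" (480x640x3 uint8, red, green, blue), "range_z" (480x640 float32, mm along the optical axis (not along the pixel's ray), 0 where there is no reading), "mtx" (3x3 intrinsics, pixels), "k1" (the pictures are not rectified: a ray, as slopes to the right and down, at radius r is drawn at 1 + k1 r^2 times it, then the intrinsics apply), "extrinsics" (4x4, takes a point from camera to world coordinates). Camera axes: x right, y up, looking along -z (the intrinsics and any distortion apply to the point x, -y, -z); pixel columns grow to the right and rows downward; lengths in mm; the calibration is good to about 2 mm. A picture is of the moment at which its call begins.
- bot.job_done(): hands the job in, once; it reports no verdict.
The state is a dict: "clock": time; "joints": joint angles; "qvel": joint speeds; "effort": joint torques, N m; "position": TCP position; "ee_rot": TCP orientation; "contact_force": force on the tool from outside, world axes, zero at the start; "torque": the same for the moment, N m; "grip_width": finger opening in mm.
Only numpy, scipy, OpenCV 4.12 (cv2) and the standard library are available. Lean on these libraries where they do the work, as an engineer would, in place of code of your own. Each camera call takes 0.05 s, during which the arm holds its last target. There are 200 camera calls.

## Working session

There is one attempt and no reset: what is moved stays moved. The work goes in short steps, Python scripts to look and compute and a tool call to move; the robot and the scene stay as the last step left them, time stands still between calls to the robot, and variables do not carry over. Pictures are saved under pics/ and viewed, about 8 in all and at most 12, crops included, and the job is handed in when it is done.

Besides the shell and the picture viewer there is one more tool, called as a command line: name --argument value ..., lists and objects as JSON in quotes. servo_tool: Moves the arm, as the interface text tells. Its arguments: {"type":"object","properties":{"commands":{"type":"array","items":{"type":"array"}}},"required":["commands"]}

```bash
mkdir -p pics; cat > h.py <<'E'
import numpy as np, cv2
from bench import monitor, read_camera, bot
from scipy.spatial.transform import Rotation as R
def cloud(c):
    """world xyz per pixel from range"""
    K=c["mtx"];h,w=c["range_z"].shape
    u,v=np.meshgrid(np.arange(w),np.arange(h))
    s=slopes(c,np.stack([u,v],-1).reshape(-1,2).astype(float)).reshape(h,w,2)
    d=c["range_z"]
    P=np.stack([s[...,0]*d,-s[...,1]*d,-d,np.ones_like(d)],-1)
    W=(P@c["extrinsics"].T)[...,:3]; W[d<=0]=np.nan
    return W
def slopes(c,uv):
    return cv2.undistortPoints(np.asarray(uv,float).reshape(-1,1,2),c["mtx"],np.array([c["k1"],0,0,0,0.])).reshape(-1,2)
def onplane(c,uv,z):
    s=slopes(c,uv);E=c["extrinsics"]
    d=np.c_[s[:,0],-s[:,1],-np.ones(len(s))]@E[:3,:3].T
    o=E[:3,3]; t=(z-o[2])/d[:,2]
    return o+d*t[:,None]
def save(n,img,s=1):
    cv2.imwrite("pics/"+n,cv2.resize(cv2.cvtColor(np.ascontiguousarray(img),cv2.COLOR_RGB2BGR),None,fx=s,fy=s,interpolation=cv2.INTER_CUBIC))
E
python3 - <<'E'
from h import *
import pickle
print(monitor.state())
for n in ("scene","top"):
    c=read_camera(n); pickle.dump(c,open(n+".pkl","wb")); save(n+"1.png",c["color"]); print(n,c["extrinsics"].round(3).tolist(),c["mtx"].tolist(),c["k1"])
E
```

```text
{'clock': 0.0, 'joints': array([-1.28710175e+00,  3.59490835e-01,  1.51139741e+00,  1.33501956e-05,
        1.27247194e+00, -1.15081076e-01]), 'qvel': array([-0.00082542,  0.00146695, -0.00108792, -0.00151617, -0.00014742,
        0.00059159]), 'effort': array([-2.72850566e-04, -5.15377092e+01, -2.70727247e+01,  6.74974686e-02,
        3.48689058e-02, -1.22381966e-04]), 'position': array([ 232.7957405 , -552.27964615,  221.83133669]), 'ee_rot': array([-0.13943167, -0.69304947, -0.14067782,  0.69314572]), 'contact_force': array([ 0.43738858, -0.78817588,  0.22142484]), 'torque': array([-0.01303985,  0.03775277, -0.01772861]), 'grip_width': 87.7382313326488}
scene [[-0.542, 0.363, -0.758, -268.341], [-0.84, -0.23, 0.491, 477.931], [0.004, 0.903, 0.429, 521.085], [0.0, 0.0, 0.0, 1.0]] [[486.1362080094954, 0.0, 316.14160179875375], [0.0, 486.1362080094954, 237.76656148046348], [0.0, 0.0, 1.0]] 0.0184091659968232
top [[-0.01, 0.998, -0.064, 461.825], [-1.0, -0.011, -0.015, -32.408], [-0.016, 0.064, 0.998, 1250.287], [0.0, 0.0, 0.0, 1.0]] [[489.3765736233762, 0.0, 319.6385034804643], [0.0, 489.3765736233762, 241.0416033824854], [0.0, 0.0, 1.0]] -0.03595038706301259
```

View pics/scene1.png

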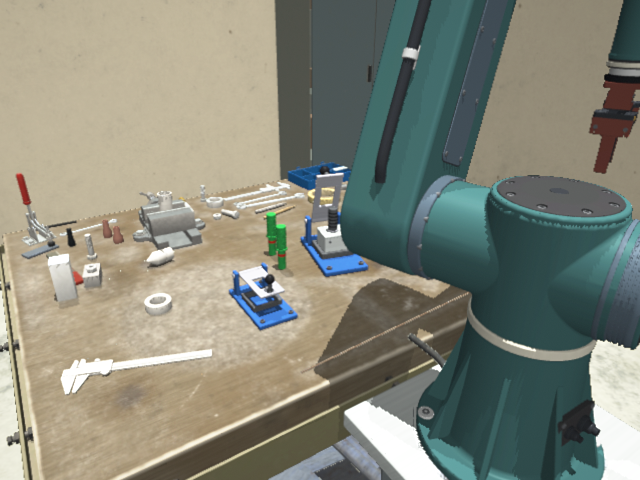

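View pics/top1.png

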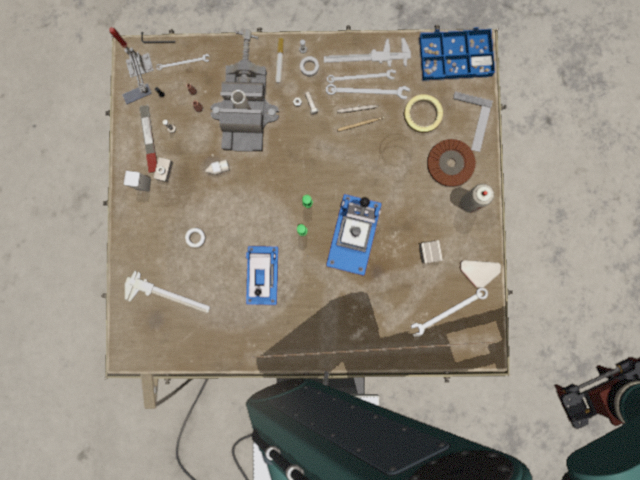

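The scene view shows the large jig with its leaf upright at about (330,230), a smaller jig with its leaf closed at (262,290), and two green gauges at (271,232) and (281,246). In the top view these are the large jig (355,235), the small jig (262,275) and the green gauges (307,201) and (301,230). The v-block is at (431,251), the ring at (195,238) and the can at (482,195).

Possible mix-ups: the jig could be taken for the small one at top (262,275), and the gauge for the green ones at top (307,201)/(301,230). I choose the large jig at top (355,235), with the dark-handled gauge at (355,231). I'll check that choice in a close crop.

```bash
python3 - <<'E'
from h import *
import pickle
t=pickle.load(open("top.pkl","rb"));s=pickle.load(open("scene.pkl","rb"))
a=cv2.resize(t["color"][180:285,310:450],None,fx=4,fy=4,interpolation=cv2.INTER_CUBIC)
b=cv2.resize(s["color"][160:285,285:375],None,fx=3.36,fy=3.36,interpolation=cv2.INTER_CUBIC)[:420]
cv2.imwrite("pics/crop1.png",cv2.cvtColor(np.hstack([a[:, :480],b[:, :300]]),cv2.COLOR_RGB2BGR))
W=cloud(t); col=t["color"].astype(int); print("table z",np.nanmedian(W[300:320,320:340,2]), np.nanmedian(W[150:170,300:340,2]))
blue=(col[...,2]>col[...,0]+50)&(col[...,2]>col[...,1]+30)
blue[:180]=0;blue[285:]=0;blue[:,:320]=0;blue[:,400:]=0
ys,xs=np.where(blue); w=W[ys,xs]; 
plate=(w[:,2]>4)&(w[:,2]<20); uv=np.c_[xs,ys][plate]
p=onplane(t,uv,12.)
r=cv2.minAreaRect(p[:,:2].astype(np.float32)); print("plate rect",r,cv2.boxPoints(r).round(1).tolist())
# heights
reg=W[185:280,320:385]; 
for lo,hi in((50,66),(66,100),(100,125),(125,170),(170,230)):
    m=(reg[...,2]>lo)&(reg[...,2]<hi); print(lo,hi,m.sum(),np.nanmedian(reg[m],0).round(1) if m.any() else'')
# scene blue
W2=cloud(s); c2=s["color"].astype(int)
b2=(c2[...,2]>c2[...,0]+50)&(c2[...,2]>c2[...,1]+30); b2[:200]=0;b2[280:]=0;b2[:,:298]=0;b2[:,370:]=0
y2,x2=np.where(b2);w2=W2[y2,x2];pl=(w2[:,2]>5)&(w2[:,2]<19)
p2=onplane(s,np.c_[x2,y2][pl],12.);r2=cv2.minAreaRect(p2[:,:2].astype(np.float32));print("scene plate",r2)
E
```

```text
table z -0.15726015933114468 0.07466514923419254
plate rect ((557.52099609375, -99.5479736328125), (99.11510467529297, 187.80746459960938), 75.39321899414062) [[454.20001220703125, -123.80000305175781], [635.9000244140625, -171.1999969482422], [660.9000244140625, -75.30000305175781], [479.1000061035156, -27.899999618530273]]
50 66 442 [556.2 -97.8  61.6]
66 100 186 [ 614.5 -104.8   74.4]
100 125 127 [ 563.5 -101.2  116.4]
125 170 56 [ 593.3 -106.2  153. ]
170 230 255 [ 590.1 -111.1  187.4]
scene plate ((549.4724731445312, -95.13304138183594), (101.37332916259766, 198.14053344726562), 76.11084747314453)
```

View pics/crop1.png

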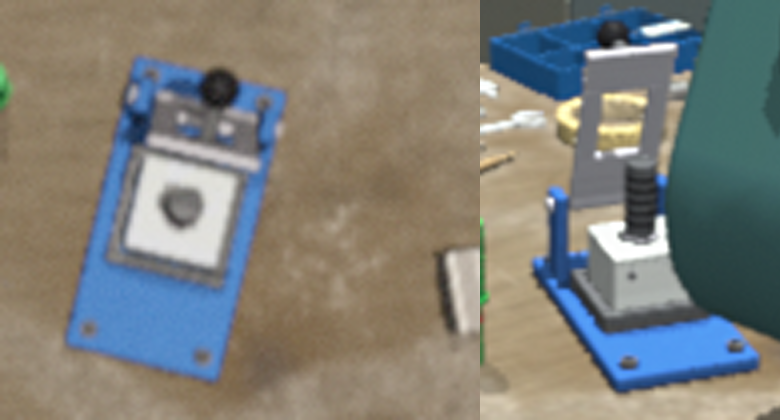

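The crop confirms the choice. The large jig has an upright leaf, its black knob (about (613,35) in the right half, (218,88) in the left) is on the far side, and the dark ribbed gauge stands in the block. Next I measure the knob, gauge and block.

```bash
cat > meas.py <<'E'
from h import *
def tri(A,B):
    o=[];D=[]
    for c,uv in (A,B):
        s=slopes(c,[uv])[0];E=c["extrinsics"];d=E[:3,:3]@[s[0],-s[1],-1];D.append(d/np.linalg.norm(d));o.append(E[:3,3])
    M=sum(np.eye(3)-np.outer(d,d) for d in D);b=sum((np.eye(3)-np.outer(d,d))@q for d,q in zip(D,o))
    x=np.linalg.solve(M,b); return x,[np.linalg.norm((np.eye(3)-np.outer(d,d))@(x-q)) for d,q in zip(D,o)]
def blob(c,x0,y0,x1,y1,th):
    g=c["color"][y0:y1,x0:x1].max(2); m=(g<th).astype(np.uint8)
    n,l,st,ce=cv2.connectedComponentsWithStats(m); i=1+np.argmax(st[1:,4]); return ce[i]+[x0,y0],st[i]
E
python3 - <<'E'
from meas import *
import pickle
t=pickle.load(open("top.pkl","rb"));s=pickle.load(open("scene.pkl","rb"))
kt=blob(t,355,195,375,210,60);ks=blob(s,315,160,335,176,60);print("knob",kt,ks)
k,e=tri((t,kt[0]),(s,ks[0]));print(k.round(1),e)
W=cloud(t);reg=W[185:280,320:385];col=t["color"][185:280,320:385].astype(int)
m=(reg[...,2]>110)&(reg[...,2]<122)&(np.abs(reg[...,0]-557)<20); ys,xs=np.where(m);uv=np.c_[xs+320,ys+185]
print("gauge top",m.sum(),uv.mean(0),onplane(t,[uv.mean(0)],118.),reg[m].mean(0))
m=(reg[...,2]>58)&(reg[...,2]<66)&(col.min(2)>150)
ys,xs=np.where(m);p=onplane(t,np.c_[xs+320,ys+185],62.);print("block",m.sum(),cv2.minAreaRect(p[:,:2].astype(np.float32)))
W2=cloud(s);r2=W2[185:230,320:345];c2=s["color"][185:230,320:345]
for nm,x in(("can",(482,195,188)),("vb",(431,251,36)),("ring",(195,238,18))): print(nm,onplane(t,[x[:2]],x[2]).round())
a=np.radians(-14.6);X=np.array([np.cos(a),np.sin(a),0]);Y=np.array([-X[1],X[0],0])
st=monitor.state();q=st["ee_rot"];T=R.from_quat(np.r_[q[1:],q[0]]);print(T.as_matrix().round(3))
for sg in(1,-1):
    M=np.c_[[0,0,-1],sg*Y,np.cross([0,0,-1],sg*Y)];print(sg,(T.inv()*R.from_matrix(M)).as_rotvec(degrees=True).round(1))
E
```

```text
knob (array([364.15254237, 202.03389831]), array([ 5,  3,  9,  9, 59], dtype=int32)) (array([323.53658537, 170.14634146]), array([ 5,  7,  9,  7, 41], dtype=int32))
[ 614.7 -113.8  185.8] [np.float64(0.5105344628881723), np.float64(0.5105344628881491)]
gauge top 66 [355.87878788 231.01515152] [[556.65560668 -99.22094175 118.        ]] [556.708637   -99.25691805 117.37503157]
block 395 ((557.0874633789062, -99.50824737548828), (55.953941345214844, 55.122352600097656), 75.28580474853516)
can [[ 627. -372.  188.]]
vb [[ 512. -290.   36.]]
ring [[552. 303.  18.]]
[[-0.     0.388 -0.922]
 [ 0.002 -0.922 -0.388]
 [-1.    -0.002 -0.   ]]
1 [-1.425e+02 -1.000e-01  0.000e+00]
-1 [37.5  0.   0.1]
```

The geometry agrees: the knob is 119.8 mm from the hinge (119 expected), the leaf angle is about 1.26 rad, and the block and gauge centres coincide at about (557,-99.4). I'm moving above the knob.

servo_tool --commands '[[8.78,[-3,-2,-4],[3,0,0]],[8.78,[-4,-4.5,-9],[6,0,0]],[8.78,[-4,-7,-14],[9,0,0]],[8.78,[-4,-9.3,-19],[12,0,0]],[8.78,[-4,-11.8,-24],[16,0,0]],[8.78,[-4,-14.2,-29],[20,0,0]],[8.78,[-4,-16.7,-34],[24,0,0]],[8.78,[-4,-19.1,-39],[28,0,0]],[8.78,[-4,-21.6,-44],[32,0,0]],[8.78,[-4,-24,-49],[36,0,0]],[8.78,[-4,-25.6,-52.2],[37.5,0,0]],[8.78,[-4,-25.6,-52.2],[37.5,0,0]]]'

```text
clock: 1.6
position: [615.5, -111.6, 261.7]
ee_rot: [0.09, -0.701, 0.088, 0.702]
contact_force: [-0.6, -1.1, -0.5]
grip_width: 87.8
```

```bash
cat > go.py <<'E'
from meas import *
import sys
def go(P,a=-14.7):
    "tool shift (cm) and turn (deg) to place TCP at P, tool down, jaws along jig y"
    st=monitor.state();q=st["ee_rot"];T=R.from_quat(np.r_[q[1:],q[0]])
    a=np.radians(a);Y=np.array([-np.sin(a),np.cos(a),0])
    M=np.c_[[0,0,-1],-Y,np.cross([0,0,-1],-Y)]
    print("t",st["clock"],"pos",st["position"].round(1),"F",st["contact_force"].round(1),"w",round(st["grip_width"],1))
    print("shift cm",(T.inv().apply(np.array(P)-st["position"])/10).round(2),"turn",(T.inv()*R.from_matrix(M)).as_rotvec(degrees=True).round(1))
if __name__=="__main__": go([float(v) for v in sys.argv[1:4]])
E
python3 go.py 614.7 -113.8 166.8; python3 - <<'E'
from h import *
c=read_camera("scene");save("s2.png",c["color"][60:300,200:520],2.4)
E
```

```text
t 1.6 pos [ 615.5 -111.6  261.7] F [-0.6 -1.1 -0.5] w 87.8
shift cm [9.49 0.25 0.  ] turn [0.2 0.1 0.1]
```

View pics/s2.png

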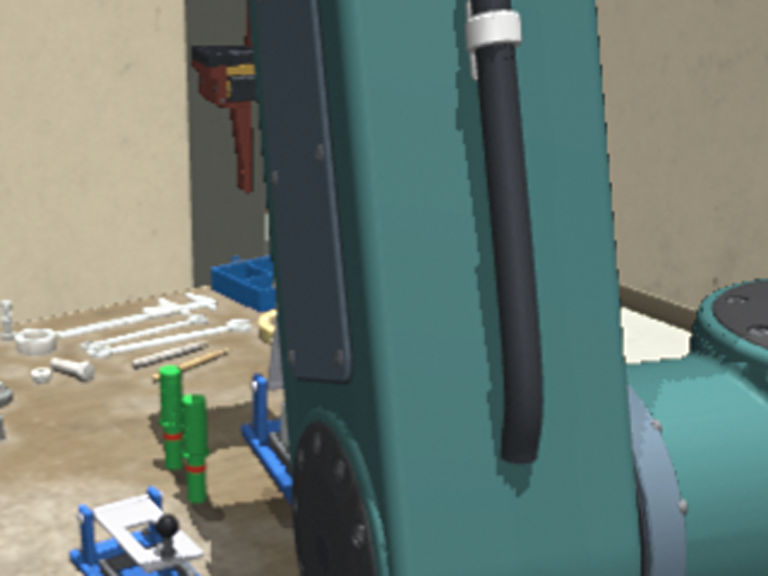

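The arm hides the jig in the scene view: the fingers are at (245,150) and only a hinge post is visible at (258,405). I'll rely on force and width. Now descending and gripping the knob.

servo_tool --commands '[[8.78,[2,0.25,0],[0.2,0,0]],[8.78,[4.5,0.25,0],[0.2,0,0]],[8.78,[7,0.25,0],[0.2,0,0]],[8.78,[9,0.25,0],[0.2,0,0]],[8.78,[9.5,0.25,0],[0.2,0,0]],[8.78,[9.5,0.25,0],[0.2,0,0]],[5,[9.5,0.25,0],[0.2,0,0]],[3.2,[9.5,0.25,0],[0.2,0,0]],[2,[9.5,0.25,0],[0.2,0,0]],[2,[9.5,0.25,0],[0.2,0,0]],[2,[9.5,0.25,0],[0.2,0,0]],[2,[9.5,0.25,0],[0.2,0,0]]]'

```text
clock: 3.15
position: [613.6, -115.2, 166.7]
ee_rot: [0.091, -0.701, 0.09, 0.702]
contact_force: [0.2, 0.4, -0.9]
grip_width: 31.4
```

```bash
python3 go.py 614.7 -113.8 166.8; python3 - <<'E'
# knob arc in tool cm (x down, z = toward jig -x) from the present theta
import numpy as np
th0=1.26; f=lambda t:np.array([-114*np.cos(t)+34*np.sin(t),114*np.sin(t)+34*np.cos(t)])
for t in np.r_[np.arange(1.2,0,-.1),0,-.03]:
    d=f(t)-f(th0); print(round(t,2),"tx",round(-d[1]/10,2),"tz",round(-d[0]/10,2))
E
```

```text
t 3.15 pos [ 613.6 -115.2  166.7] F [ 0.2  0.4 -0.9] w 31.4
shift cm [-0.01 -0.16 -0.07] turn [-0.   0.1  0.1]
1.2 tx 0.04 tz 0.71
1.1 tx 0.19 tz 1.89
1.0 tx 0.46 tz 3.05
0.9 tx 0.85 tz 4.17
0.8 tx 1.35 tz 5.25
0.7 tx 1.95 tz 6.28
0.6 tx 2.65 tz 7.24
0.5 tx 3.44 tz 8.13
0.4 tx 4.32 tz 8.93
0.3 tx 5.28 tz 9.64
0.2 tx 6.3 tz 10.25
0.1 tx 7.37 tz 10.75
0.0 tx 8.49 tz 11.15
-0.03 tx 8.84 tz 11.25
```

servo_tool --commands '[[2,[0,-0.1,0],[0,0,0]],[2,[0,-0.1,0],[0,0,0]],[2,[0,-0.1,0],[0,0,0]],[2,[0,-0.1,0],[0,0,0]]]'

```text
clock: 3.65
position: [613.4, -115.9, 166.6]
ee_rot: [0.09, -0.7, 0.091, 0.702]
contact_force: [-1.1, -4.9, 0.3]
grip_width: 22.5
```

```bash
python3 go.py 614.7 -113.8 166.8
```

```text
t 3.65 pos [ 613.4 -115.9  166.6] F [-1.1 -4.9  0.3] w 22.5
shift cm [-0.02 -0.23 -0.07] turn [-0.   0.1 -0.1]
```

servo_tool --commands '[[2,[0.03,0,0.6],[0,0,0]],[2,[0.15,0,1.6],[0,0,0]],[2,[0.4,0,2.8],[0,0,0]],[2,[0.8,0,4.0],[0,0,0]],[2,[1.25,0,5.1],[0,0,0]],[2,[1.35,0,5.25],[0,0,0]]]'

```text
clock: 4.4
position: [560.6, -102.2, 153.0]
ee_rot: [0.09, -0.699, 0.091, 0.703]
contact_force: [-2.8, -3.2, 5.5]
grip_width: 22.4
```

```bash
python3 go.py 614.7 -113.8 166.8; python3 - <<'E'
from h import *
c=read_camera("top");save("t3.png",c["color"][160:300,300:460],4)
E
```

```text
t 4.4 pos [ 560.6 -102.2  153. ] F [-2.8 -3.2  5.5] w 22.4
shift cm [-1.41 -0.25 -5.52] turn [ 0.   0.3 -0.1]
```

View pics/t3.png

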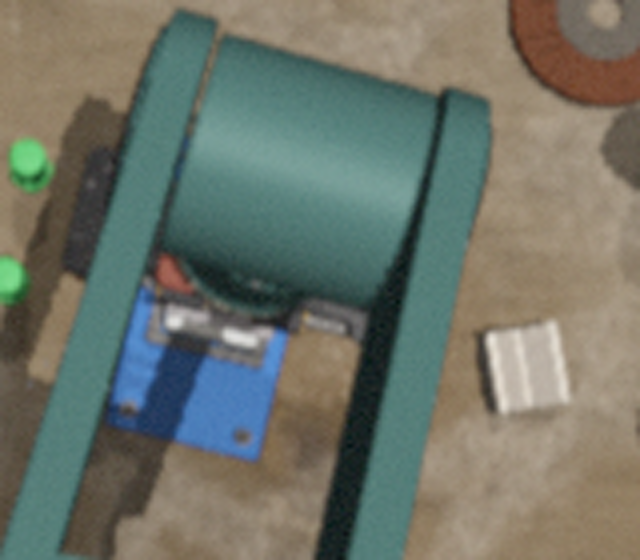

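The wrist hides the jig from above, with only the leaf's bright end edge visible near (215,325). The forces (about 6 N) fit the hinge friction, so I'm continuing the arc.

servo_tool --commands '[[2,[0.6,0,1.03],[0,0,0]],[2,[1.3,0,2.0],[0,0,0]],[2,[2.1,0,2.88],[0,0,0]],[2,[2.97,0,3.68],[0,0,0]],[2,[3.93,0,4.39],[0,0,0]],[2,[4.95,0,5.0],[0,0,0]],[2,[5.6,0,5.35],[0,0,0]],[2,[6.2,0,5.6],[0,0,0]],[2,[6.2,0,5.6],[0,0,0]]]'

```text
clock: 5.58
position: [505.4, -87.9, 90.6]
ee_rot: [0.09, -0.699, 0.091, 0.704]
contact_force: [-1.8, -3.7, -2.7]
grip_width: 22.3
```

```bash
python3 go.py 506.8 -85.9 81
```

```text
t 5.575 pos [505.4 -87.9  90.6] F [-1.8 -3.7 -2.7] w 22.3
shift cm [ 0.96 -0.23 -0.09] turn [ 0.   0.4 -0.1]
```

servo_tool --commands '[[2,[0.4,0,0.0],[0,0,0]],[2,[0.8,0,0.1],[0,0,0]],[2,[1.1,0,0.1],[0,0,0]],[2,[1.1,0,0.1],[0,0,0]],[2,[1.1,0,0.1],[0,0,0]]]'

```text
clock: 6.2
position: [503.0, -87.3, 80.2]
ee_rot: [0.09, -0.698, 0.091, 0.705]
contact_force: [-7.4, -3.4, 10.8]
grip_width: 22.5
```

```bash
python3 go.py 506.8 -85.9 81
```

```text
t 6.2 pos [503.  -87.3  80.2] F [-7.4 -3.4 10.8] w 22.5
shift cm [-0.08 -0.23 -0.34] turn [ 0.   0.5 -0.1]
```

servo_tool --commands '[[2,[0.2,0,0.1],[0,0,0]],[2,[0.4,0,0.2],[0,0,0]],[2,[0.4,0,0.2],[0,0,0]],[2,[0.4,0,0.2],[0,0,0]]]'

```text
clock: 6.7
position: [503.2, -87.4, 79.3]
ee_rot: [0.09, -0.7, 0.091, 0.703]
contact_force: [-5.0, -2.7, 27.1]
grip_width: 22.6
```

```bash
python3 go.py 506.8 -85.9 81
```

```text
t 6.7 pos [503.2 -87.4  79.3] F [-5.  -2.7 27.1] w 22.6
shift cm [-0.17 -0.24 -0.31] turn [ 0.   0.3 -0.1]
```

A hard stop at z 79.3 with 27 N means the leaf is closed. Next: relax, open, rise and step aside to look.

servo_tool --commands '[[2,[-0.1,0,0],[0,0,0]],[2,[-0.1,0,0],[0,0,0]],[4,[-0.1,0,0],[0,0,0]],[6,[-0.1,0,0],[0,0,0]],[6,[-0.1,0,0],[0,0,0]],[6,[-0.1,0,0],[0,0,0]],[6,[-3,0,0],[0,0,0]],[6,[-7,0,0],[0,0,0]],[6,[-11,2,0],[0,0,0]],[6,[-14,6,0],[0,0,0]],[6,[-15,11,0],[0,0,0]],[6,[-15,16,0],[0,0,0]]]'

```text
clock: 8.2
position: [463.8, -243.6, 231.1]
ee_rot: [0.089, -0.701, 0.091, 0.702]
contact_force: [0.8, -1.2, -0.1]
grip_width: 59.7
```

```bash
python3 go.py 557 -99.4 77; python3 - <<'E'
from h import *
import pickle
s=read_camera("scene");c=read_camera("top");pickle.dump((s,c),open("closed.pkl","wb"))
a=cv2.resize(c["color"][180:300,310:400],None,fx=4,fy=4,interpolation=cv2.INTER_CUBIC);b=cv2.resize(s["color"][175:285,285:385],None,fx=4.36,fy=4.36)[:480,:436]
save("c4.png",np.hstack([a,b]))
E
```

```text
t 8.2 pos [ 463.8 -243.6  231.1] F [ 0.8 -1.2 -0.1] w 59.7
shift cm [ 15.35 -16.35  -5.4 ] turn [ 0.1  0.1 -0.2]
```

View pics/c4.png

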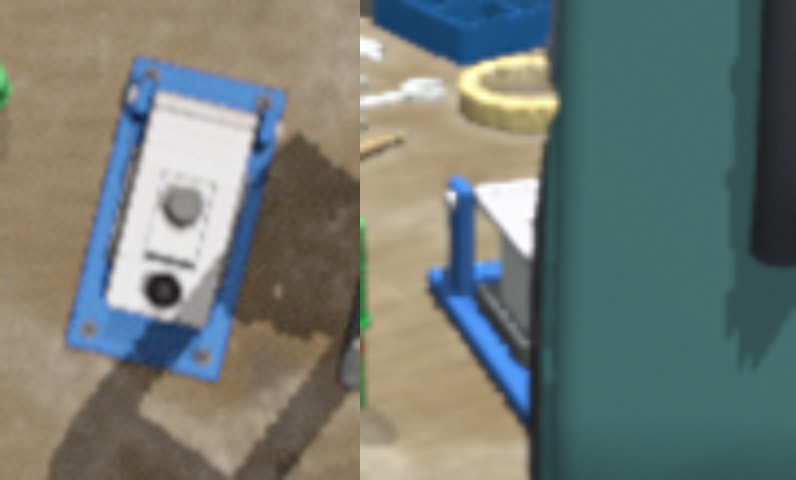

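The leaf lies flat over the block with the gauge (182,205) in its slot and the knob at (162,290). I'll check the leaf's level by range, and use the known knob contact to correct the camera offset.

```bash
python3 - <<'E'
from meas import *
import pickle
s,c=pickle.load(open("closed.pkl","rb"));W=cloud(c)
a=np.radians(-14.7);X=np.array([np.cos(a),np.sin(a)]);Y=np.array([-X[1],X[0]]);O=np.array([557,-99.4])
jx=(W[...,:2]-O)@X;jy=(W[...,:2]-O)@Y
m=(abs(jy)<30)&(jx>-62)&(jx<55)&(W[...,2]>40)&(W[...,2]<90)&(c["color"].min(2)>150)
A=np.c_[jx[m],np.ones(m.sum())];f=np.linalg.lstsq(A,W[...,2][m],rcond=None)[0];print("leaf slope,z",f,m.sum())
m=(W[...,2]>110)&(W[...,2]<124)&(abs(jy)<20)&(abs(jx)<20);v,u=np.where(m);print("gauge",onplane(c,[[u.mean(),v.mean()]],118.),m.sum(),W[m].mean(0))
k,_=blob(c,340,240,362,262,60);p=onplane(c,[k],100.)[0];print("knob",k,p,"jig",(p[:2]-O)@X,(p[:2]-O)@Y)
E
```

```text
leaf slope,z [9.41302316e-03 6.78664197e+01] 953
gauge [[556.5895006  -99.36850202 118.        ]] 70 [556.62593603 -99.3961408  117.57972108]
knob [350.40540541 252.02702703] [508.76158702 -86.71287795 100.        ] jig -49.87891933642412 0.03096350793124536
```

The leaf is closed: slope 0.009 rad, top at about 68 mm. When gripped, the knob was about 2 mm toward jig -y of the camera's value, so I apply that shift for the gauge. Approaching the handle.

servo_tool --commands '[[6,[0,-3,-1],[0,0,0]],[6,[0,-7,-2.3],[0,0,0]],[6,[0,-11,-3.6],[0,0,0]],[6,[2,-14.5,-4.8],[0,0,0]],[6,[5,-16.1,-5.35],[0,0,0]],[6,[7.5,-16.1,-5.35],[0,0,0]],[6,[8.5,-16.1,-5.35],[0,0,0]],[6,[8.5,-16.1,-5.35],[0,0,0]]]'

```text
clock: 9.3
position: [555.1, -104.3, 143.8]
ee_rot: [0.09, -0.699, 0.093, 0.703]
contact_force: [0.0, -1.0, 0.3]
grip_width: 60.3
```

```bash
python3 go.py 556 -101.3 77
```

```text
t 9.3 pos [ 555.1 -104.3  143.8] F [ 0.  -1.   0.3] w 60.3
shift cm [ 6.67 -0.34 -0.04] turn [-0.2  0.3 -0.3]
```

servo_tool --commands '[[6,[2,-0.3,0],[-0.2,0.3,-0.3]],[6,[4,-0.3,0],[-0.2,0.3,-0.3]],[6,[6,-0.3,0],[-0.2,0.3,-0.3]],[6,[6.7,-0.3,0],[-0.2,0.3,-0.3]],[6,[6.7,-0.3,0],[-0.2,0.3,-0.3]],[6,[6.7,-0.3,0],[-0.2,0.3,-0.3]]]'

```text
clock: 10.05
position: [556.3, -101.9, 77.8]
ee_rot: [-0.091, 0.702, -0.09, -0.7]
contact_force: [-0.2, -0.5, 0.1]
grip_width: 60.1
```

```bash
python3 go.py 556 -101.3 77
```

```text
t 10.05 pos [ 556.3 -101.9   77.8] F [-0.2 -0.5  0.1] w 60.1
shift cm [ 0.08 -0.05  0.05] turn [ 0.  -0.1  0. ]
```

Close on the handle gradually.

servo_tool --commands '[[4,[0,0,0],[0,0,0]],[3,[0,0,0],[0,0,0]],[2.4,[0,0,0],[0,0,0]],[1.8,[0,0,0],[0,0,0]],[1.8,[0,0,0],[0,0,0]],[1.8,[0,0,0],[0,0,0]],[1.8,[0,0,0],[0,0,0]]]'

```text
clock: 10.92
position: [556.3, -101.8, 77.8]
ee_rot: [-0.091, 0.702, -0.09, -0.7]
contact_force: [0.4, 0.2, 0.4]
grip_width: 21.6
```

```bash
python3 go.py 556 -101.3 77
```

```text
t 10.925 pos [ 556.3 -101.8   77.8] F [0.4 0.2 0.4] w 21.6
shift cm [ 0.08 -0.04  0.04] turn [ 0.  -0.1  0. ]
```

The handle is gripped (21.6 mm) with almost no side force. Drawing up a first 10 mm, with a force check.

servo_tool --commands '[[1.8,[-0.3,0,0],[0,0,0]],[1.8,[-0.6,0,0],[0,0,0]],[1.8,[-1.0,0,0],[0,0,0]],[1.8,[-1.0,0,0],[0,0,0]]]'

```text
clock: 11.42
position: [556.4, -101.9, 88.2]
ee_rot: [-0.091, 0.702, -0.09, -0.7]
contact_force: [0.5, 0.6, -1.1]
grip_width: 21.4
```

```bash
python3 go.py 556.3 -101.8 105.8
```

```text
t 11.425 pos [ 556.4 -101.9   88.2] F [ 0.5  0.6 -1.1] w 21.4
shift cm [-1.76 -0.01  0.01] turn [ 0.  -0.2  0. ]
```

servo_tool --commands '[[1.8,[-0.4,0,0],[0,0,0]],[1.8,[-0.8,0,0],[0,0,0]],[1.8,[-1.2,0,0],[0,0,0]],[1.8,[-1.5,0,0],[0,-0.1,0]],[1.8,[-1.75,0,0],[0,-0.2,0]],[1.8,[-1.75,0,0],[0,-0.2,0]],[1.8,[-1.75,0,0],[0,-0.2,0]],[1.8,[-1.75,0,0],[0,-0.2,0]]]'

```text
clock: 12.42
position: [556.3, -101.9, 105.5]
ee_rot: [0.091, -0.701, 0.09, 0.702]
contact_force: [-0.8, 0.9, -1.8]
grip_width: 21.5
```

```bash
python3 go.py 556.3 -101.8 105.8; python3 - <<'E'
from h import *
s=read_camera("scene");c=read_camera("top")
a=cv2.resize(c["color"][170:300,300:400],None,fx=3.7,fy=3.7,interpolation=cv2.INTER_CUBIC);b=cv2.resize(s["color"][150:280,285:385],None,fx=3.7,fy=3.7,interpolation=cv2.INTER_CUBIC)
save("c5.png",np.hstack([a,b]))
W=cloud(c);print("leaf pts z",np.nanmedian(W[...,2][(W[...,2]>55)&(W[...,2]<80)&(abs(W[...,0]-530)<60)&(abs(W[...,1]+95)<60)]))
E
```

```text
t 12.425 pos [ 556.3 -101.9  105.5] F [-0.8  0.9 -1.8] w 21.5
shift cm [-0.03 -0.01  0.  ] turn [0.  0.1 0. ]
leaf pts z 69.25908358472634
```

View pics/c5.png

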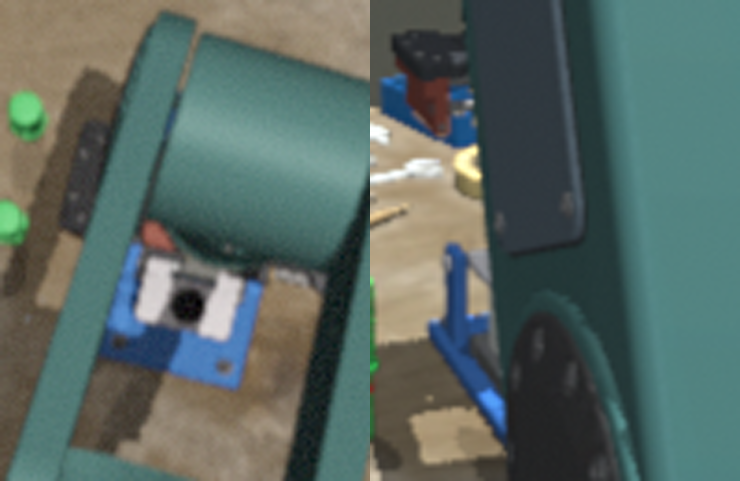

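The leaf is still flat at 69 mm, with the knob at (188,305) in the left half. The gauge itself is hidden by the wrist. The width is steady at 21.5 mm, and the load of about 2 N is the gauge's weight only, so the block isn't being lifted. Handing in.

```bash
python3 -c "
from h import *
bot.job_done(); st=monitor.state(); print(st['clock'],st['position'],st['contact_force'],st['grip_width'])"
```

```text
the job is handed in; nothing more can be done
the job is handed in; nothing more can be done
```

I closed the leaf of the larger jig by its knob, then gripped the plug gauge by its handle, drew it straight up about 28 mm, and handed the job in while holding it there. No verdict is reported, so success isn't confirmed.

- **Leaf:** I moved it down the hinge arc at about 1 rad/s, by my reckoning, to a hard stop that showed 27 N. Measured afterwards it was level to about 0.009 rad, and its top was still at about 69 mm after the gauge was drawn.
- **Gauge:** the fingers rose 27.7 mm. The grip stayed at 21.5 mm, side force was about 1 N or less and the load about 2 N, so only the gauge's weight was hanging and the block wasn't being lifted. The tool was within about 0.1° of vertical.
- **Time:** the job took about 12.5 s of the 48 s.

**Not confirmed:**
- **Red ring:** the arm hid the gauge from both cameras at the end. Its height rests on the tool position, width and force, not on sight.
- **Camera offset:** the camera and the gripped knob disagreed by about 2 mm sideways. I corrected for this before gripping the gauge.
- **Last state reading:** I asked for it after hand-in and it was not available. The figures above are from just before.

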